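Restock the packing-station caddy

TASK

Gather the packing station's own things into the black four-bay caddy, each set down gently, lying flat and right way up inside its own bay, told by the colour of the bay floor: the blue marker in the blue bay, the yellow box cutter in the yellow bay, the red stapler upright in the red bay, and the tan tape roll in the white bay. The red marker and the green tape roll do not belong to the kit: leave them lying where they are.

Things in the scene. Friction and masses are not known exactly. Their poses are not given: they have to be found in the camera images.
- marker_blue: felt marker with a blue cap and a light barrel, 126 mm long, 18 mm thick, lying on its side; it can roll. Origin on its underside at mid-length as it lies at the start, x along its length, z up; its axis is 9 mm above the origin. Grip it across at mid-length, 18 mm wide.
- cutter: flat yellow snap-blade box cutter, 131 x 18 x 14 mm, blade drawn in, lying flat. Origin at the centre of its underside, x along its length, z up. Its body is 11 mm high; grip it across at mid-length, 18 mm wide.
- stapler_red: red desk stapler on a black base plate, 120 x 32 x 44 mm, standing on its base. Origin at the centre of its underside, x along its length, z up. The base plate is 32 mm wide and 6 mm high; the red upper arm above it, from 18 to 44 mm, is 20 mm wide and does not move: grip that across at mid-length.
- tape_tan: roll of tan packing tape, a ring of 67 mm outside and about 38 mm inside diameter, 37 mm high, lying flat. Origin at the centre of its underside, z up along its axis. It can be gripped across its outside (67 mm) or across its wall (15 mm).
- marker_red: felt marker like the blue one, but with a red cap; does not belong in the caddy. 126 mm long, 18 mm thick; it can roll. Origin on its underside at mid-length, x along its length, z up.
- tape_green: tape roll like the tan one, but green; 67 mm outside and 38 mm inside diameter, 37 mm high, lying flat; does not belong in the caddy. Origin at the centre of its underside, z up.
- bay_blue: blue floor plate (146 x 82 x 3 mm) of one of the four bays of the black caddy, for the blue marker; which bay changes. Origin: bay centre, under the plate; the floor is 3 mm above it (8 mm above the worktop). x along the bay, y across, z up. Bay open on top, 150 mm long, 86 mm wide inside; walls 5 mm thick, outer ones 27 mm and dividers 24 mm above the worktop.
- bay_yellow: yellow floor plate (146 x 82 x 3 mm) of one of the four bays of the black caddy, for the yellow box cutter; which bay changes. Origin: bay centre, under the plate; the floor is 3 mm above it (8 mm above the worktop). x along the bay, y across, z up. Bay open on top, 150 mm long, 86 mm wide inside; walls 5 mm thick, outer ones 27 mm and dividers 24 mm above the worktop.
- bay_red: red floor plate (146 x 82 x 3 mm) of one of the four bays of the black caddy, for the red stapler; which bay changes. Origin: bay centre, under the plate; the floor is 3 mm above it (8 mm above the worktop). x along the bay, y across, z up. Bay open on top, 150 mm long, 86 mm wide inside; walls 5 mm thick, outer ones 27 mm and dividers 24 mm above the worktop.
- bay_white: white floor plate (146 x 82 x 3 mm) of one of the four bays of the black caddy, for the tan tape roll; which bay changes. Origin: bay centre, under the plate; the floor is 3 mm above it (8 mm above the worktop). x along the bay, y across, z up. Bay open on top, 150 mm long, 86 mm wide inside; walls 5 mm thick, outer ones 27 mm and dividers 24 mm above the worktop.
Not all that is in view belongs to the job. Leave any purple look-alike of the tape_tan alone.

How it is judged:
By the outcome, as a careful person would: the job done as asked, in the order asked, and still so for the second after the job is handed in, with the robot touching nothing.
It also fails if it takes over 99 s, if anything falls off the work surface, if the arm or the gripper's body presses on something with over 40 N, if the wrist force passes 120 N, or if a joint passes its speed limit or range.

ROBOT

A 6-joint arm with a two-finger parallel gripper is mounted at the origin on a cart in front of the work surface, level with it; the furniture and walls round the work are solid. World frame = base frame: x ahead of the robot, y to its left, z up, the work surface at z = 0. Lengths are in m, angles in rad, forces in N, time in s.
With the tool pointing down it reaches from about 0.3 to 0.875 m from the base axis. Payload 4.2 kg.
Tool frame: the origin (TCP) lies at the very end of the fingers, on their centre line; the grasp point (between the pads) lies 19 mm behind it; z points along the fingers, y is the line along which they close (so a half turn about z gives the same grasp; the last joint's range is limited). The gripper opens to 85 mm and grips with 20 to 120 N. Pads are 22 mm wide; open, the fingers measure 114 mm over their backs; the gripper's body (76 mm by 85 mm) begins 54 mm behind the grasp point. The pads swing forward as they close: fully open they stand 13 mm farther back than shut.
Start: joints at [-1.233, 0.32, 1.565, -0, 1.257, -0.02], TCP at [0.201, -0.539, 0.231] pointing down, gripper open.
Joint ranges: [-3.11, 3.11], [-0.84, 2.01], [0.21, 2.61], [-1.34, 4.49], [0.05, 2.63], [-2.56, 2.56]. Speed limits (rad/s): [2.57, 2.57, 3.14, 3.14, 3.14, 3.14].

INTERFACE

Orientations are given as a unit quaternion [w, x, y, z].
In Python, from station import manip, cams, order, regions_of gives the robot as it stands.
- The arm moves only by the shell command python3 -m creep 'ROWS' [FORCE]. ROWS is JSON, a list of rows, each a list of 3 entries, a list of its own where there are three numbers: the opening, from -1 (shut) to 1 (fully open), so that 0 is half open, then the shift along the tool's x, y, z each as a share of 20 mm, from -1 to 1, then the turn about the tool's z as a share of 6 degrees, from -1 to 1. In form: [[claw, [tx, ty, tz], roll], ...]. A call has exactly 5 rows; each row shifts and turns the commanded pose from where the row before left it, along the tool's axes as they then stand; what a row does not reach is not made up. A row lasts 1/10 s, in which the tool goes at most 50 mm and 8.59 degrees, less where a joint would pass 70% of its speed; a pose out of reach is approached as far as the arm can. A call with a number of a shift or a turn outside -1 to 1 is refused whole. A call with a gripper value outside its range is refused whole. The fingers move at their own pace and stop on an object; FORCE is the grip in N (left out, the last holds). Time passes only in rows, so rows that do not move let the fingers close, or fill a call up. It gives the time, the measured TCP pose, the force, the opening and the grip force at its end, in the units of the state.
- manip.state(): the state, without advancing time (a new reading comes with each control period).
- cams.camera(name): name is "scene" or "top" or "wrist"; returns a dict with "frame" (480x640x3 uint8, red, green, blue), "vfov" (degrees; the focal length in pixels is half the picture's height over the tangent of half this angle, whatever the lens; pixels are square), "cx", "cy" (the principal point, pixels), "extrinsics" (4x4, takes a point from camera to world coordinates). Camera axes: x right, y down, z forward; pixel columns grow to the right and rows downward; lengths in m; the calibration is good to about 2 mm. The wrist camera is an equidistant fisheye: a pixel r from the principal point sees the ray r / f radians off the axis. A picture is of the moment at which its call begins. There is no depth.
- order.finish_job(): hands the job in; it is judged then, once.
Trained networks look in a picture, given as the dict that the camera call returned (one of the last four; its "shot" number tells which), for a name from the list of things; names that differ only in an ending like _2 or _b are one class to them, and where a whole thing is asked for, a point or a joint stands for the part that bears it (a point fixed in the world has none). Each returns a list of dicts, best first, with "confidence" (0 to 1); they miss things now and then, are a little off and sometimes report something else, mostly with a low value. They report only what shows in the picture. A call takes as long as a camera call. They do not tell look-alikes from the thing itself.
- regions_of(picture, label): "pixels" (480x640 bool, what is visible of it) and "pixel" ([column, row] in pixels, amid what is visible of it).
The state is a dict: "t": time; "joints": joint angles; "joint_velocities": joint speeds; "joint_torque": joint torques, N m; "eef_pos": TCP position; "tcp_rot": TCP orientation; "force": force on the tool from outside, world axes, zero at the start; "torque": the same for the moment, N m; "width": finger opening in m; "gripper_force": force on a finger pad.
Only numpy, scipy, OpenCV 4.12 (cv2) and the standard library are available. Lean on these libraries where they do the work, as an engineer would, in place of code of your own. Each camera call takes 0.05 s, during which the arm holds its last target. There are 200 camera calls.

## Working session

There is one attempt and no reset: what is moved stays moved. The work goes in short steps, Python scripts to look and compute and a shell command to move; the robot and the scene stay as the last step left them, time stands still between calls to the robot, and variables do not carry over. Pictures are saved under pics/ and viewed, at most 14 in all, crops included, and the job is handed in when it is done.

```bash
mkdir -p pics; cat > h.py <<'E'
import numpy as np, cv2, pickle
from station import manip, cams, order, regions_of
def proj_ground(c, px, z):
    f=240/np.tan(np.radians(c["vfov"])/2); E=np.array(c["extrinsics"])
    u=(px[0]-c["cx"]);v=(px[1]-c["cy"])
    if c.get("name")=="wrist":
        r=np.hypot(u,v)+1e-9;t=r/f;d=np.array([u/r*np.sin(t),v/r*np.sin(t),np.cos(t)])
    else: d=np.array([u/f,v/f,1.])
    d=E[:3,:3]@d;o=E[:3,3]
    return o+d*(z-o[2])/d[2]
def cam(n):
    c=cams.camera(n);c["name"]=n;return c
def save(c,fn): cv2.imwrite("pics/"+fn,c["frame"][:,:,::-1])
def maskpose(c,m,z):
    # project mask pixels to plane z, return centre + long axis + extents
    ys,xs=np.nonzero(m);pts=np.array([proj_ground(c,(x,y),z)[:2] for x,y in zip(xs,ys)]).astype(np.float32)
    (cx,cy),(w,h),a=cv2.minAreaRect(pts)
    if w<h: a+=90;w,h=h,w
    return np.round([cx,cy,a%180,w,h],4)
E
python3 - <<'E'
from h import *
s=manip.state();print(s["t"],s["eef_pos"],s["tcp_rot"],s["width"])
for n in("top","scene"):
    c=cam(n);save(c,n+"0.png");print(n,c["vfov"],np.round(c["extrinsics"],3).tolist())
    for l,z in[("marker_blue",.009),("cutter",.011),("stapler_red",.044),("tape_tan",.037),("marker_red",.009),("tape_green",.037),("bay_blue",.008),("bay_yellow",.008),("bay_red",.008),("bay_white",.008)]:
        for r in regions_of(c,l)[:3]:
            print(l,round(r["confidence"],2),np.round(r["pixel"]),maskpose(c,r["pixels"],z).tolist())
E
```

```text
0.0 [ 0.20123239 -0.53814279  0.23048184] [-8.58084448e-04  9.84039018e-01  1.77950714e-01 -1.38453252e-04] 0.08573515962366872
top 55.83838780196623 [[0.018, -0.993, 0.113, 0.434], [-1.0, -0.02, -0.014, 0.018], [0.016, -0.113, -0.993, 1.134], [0.0, 0.0, 0.0, 1.0]]
marker_blue 0.87 [348. 291.] [0.4309, -0.0661, 4.3212, 0.1258, 0.0176]
cutter 0.92 [174. 277.] [0.457, 0.3713, 3.1241, 0.13, 0.0219]
stapler_red 0.56 [410. 277.] [0.4548, -0.2102, 156.2982, 0.1191, 0.0316]
tape_tan 0.74 [469. 277.] [0.4707, -0.3401, 91.0455, 0.0734, 0.0629]
tape_tan 0.7 [434. 226.] [0.5754, -0.2546, 135.359, 0.0707, 0.0653]
marker_red 0.7 [234. 276.] [0.4494, 0.2205, 159.9991, 0.1258, 0.0183]
tape_green 0.95 [289. 283.] [0.4371, 0.0714, 117.6937, 0.0664, 0.0655]
bay_blue 0.59 [259. 202.] [0.649, 0.1636, 5.0228, 0.1451, 0.084]
bay_blue 0.52 [469. 271.] [0.4717, -0.3508, 91.0455, 0.0777, 0.0645]
bay_yellow 0.65 [331. 191.] [0.6643, -0.0164, 4.68, 0.1454, 0.0821]
bay_red 0.75 [364. 188.] [0.6721, -0.1072, 4.8735, 0.1453, 0.082]
bay_white 0.69 [293. 196.] [0.6566, 0.0741, 4.9536, 0.1451, 0.0818]
scene 44.63409
[... 525 characters left out ...]
845, 0.129, 0.0657]
tape_tan 0.55 [303. 228.] [0.6349, 0.011, 4.8172, 0.1211, 0.0605]
marker_red 0.59 [293. 314.] [0.451, 0.2181, 159.3841, 0.144, 0.0242]
tape_green 0.68 [243. 259.] [0.6186, 0.1848, 4.8855, 0.1168, 0.0594]
tape_green 0.6 [350. 279.] [0.4188, 0.0898, 132.022, 0.1135, 0.0646]
bay_blue 0.85 [245. 257.] [0.6598, 0.1562, 5.5021, 0.1251, 0.0659]
bay_yellow 0.65 [304. 228.] [0.675, -0.0263, 4.0794, 0.1229, 0.0623]
bay_yellow 0.19 [220. 350.] [0.4554, 0.3732, 3.9232, 0.1368, 0.0246]
bay_red 0.65 [330. 211.] [0.6818, -0.1185, 6.231, 0.1291, 0.0659]
bay_white 0.96 [277. 244.] [0.6667, 0.0656, 4.674, 0.1233, 0.064]
bay_white 0.73 [455. 204.] [0.4848, -0.3711, 123.0123, 0.1331, 0.0658]
```

View pics/top0.png

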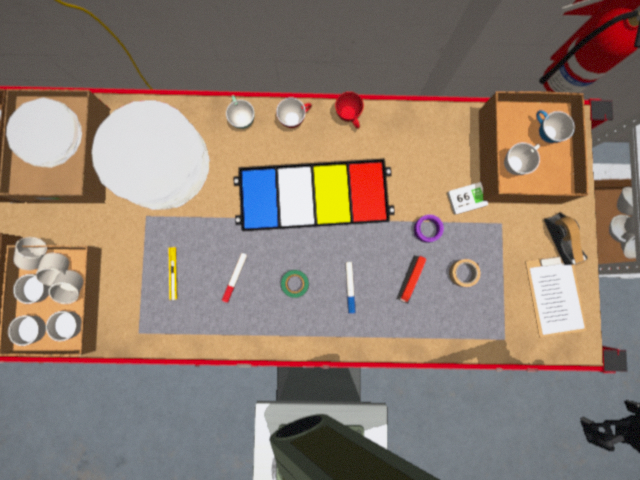

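```bash
python3 - <<'E'
import cv2
a=cv2.imread("pics/top0.png")[190:320,320:500];cv2.imwrite("pics/crop0.png",cv2.resize(a,None,fx=4.4,fy=4.4,interpolation=cv2.INTER_CUBIC))
E
```

```text
(no output)
```

View pics/crop0.png

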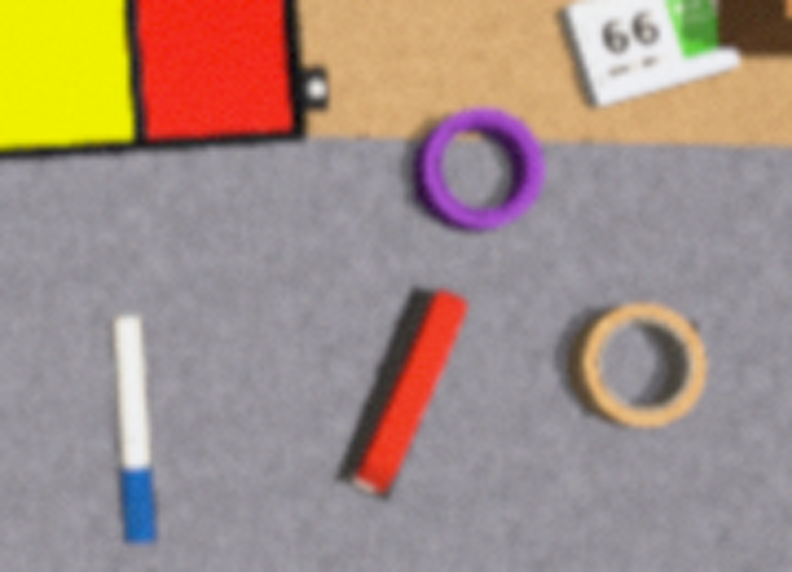

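The top picture shows the things that could be confused, with these choices:
- **Tape rolls:** tan (466,272) is the one I want. Purple (429,229) and green (294,283) stay.
- **Markers:** blue cap (350,288) is wanted. Red cap (234,277) stays.
- **Stapler:** (413,279), the only one.
- **Cutter:** (172,273), the only one.
- **Bays, left to right:** blue, white, yellow, red.

The crop confirms blue marker, red stapler and tan roll. I'll do the moves in the listed order.

```bash
cat >> h.py <<'E'
def psi_of(s):
    w,x,y,z=s["tcp_rot"];return np.degrees(np.arctan2(2*(x*y+w*z),1-2*(y*y+z*z)))
def plan(x,y,z,psi,start=None):
    if start is None:
        s=manip.state();p=s["eef_pos"];a=psi_of(s)
    else: p,a=np.array(start[:3]),start[3]
    d=np.array([x,y,z])-p;c,q=np.cos(np.radians(psi)),np.sin(np.radians(psi))
    print("from",np.round(p,4),"psi",round(a,1),"| roll units",round((a-psi)/6,2),"| then shift units",np.round(np.array([d[0]*c+d[1]*q,d[0]*q-d[1]*c,-d[2]])/.02,2))
E
python3 - <<'E'
from h import *
plan(.431,-.066,.12,4.3)
E
python3 -m creep '[[0,[0,0,0.9],0.9],[0,[0,0,0.9],0.9],[0,[0,0,0.9],0.9],[0,[0,0,0.9],0],[0,[0,0,0.9],0]]' 40
python3 - <<'E'
from h import *
plan(.431,-.066,.12,4.3)
E
```

```text
from [ 0.2014 -0.5386  0.2313] psi 20.5 | roll units 2.7 | then shift units [ 13.22 -22.7    5.57]
t: 1.6
eef_pos: [0.2014, -0.5386, 0.1407]
tcp_rot: [0.0, 0.999, 0.038, 0.0]
force: [-0.0, -0.5, -0.1]
width: 0.0427
gripper_force: 0.0
from [ 0.2014 -0.5386  0.1407] psi 4.3 | roll units -0.0 | then shift units [ 13.22 -22.7    1.04]
```

```bash

python3 -m creep '[[0,[0.53,-0.9,0.04],0],[0,[0.53,-0.9,0.04],0],[0,[0.53,-0.9,0.04],0],[0,[0.53,-0.9,0.04],0],[0,[0.53,-0.9,0.04],0]]' >/dev/null
python3 -m creep '[[0,[0.53,-0.9,0.04],0],[0,[0.53,-0.9,0.04],0],[0,[0.53,-0.9,0.04],0],[0,[0.53,-0.9,0.04],0],[0,[0.53,-0.9,0.04],0]]' >/dev/null
python3 -m creep '[[0,[0.53,-0.9,0.04],0],[0,[0.53,-0.9,0.04],0],[0,[0.53,-0.9,0.04],0],[0,[0.53,-0.9,0.04],0],[0,[0.53,-0.9,0.04],0]]' >/dev/null
python3 -m creep '[[0,[0.53,-0.9,0.04],0],[0,[0.53,-0.9,0.04],0],[0,[0.53,-0.9,0.04],0],[0,[0.53,-0.9,0.04],0],[0,[0.53,-0.9,0.04],0]]' >/dev/null
python3 -m creep '[[0,[0.53,-0.9,0.04],0],[0,[0.53,-0.9,0.04],0],[0,[0.53,-0.9,0.04],0],[0,[0.53,-0.9,0.04],0],[0,[0.53,-0.9,0.04],0]]'
python3 - <<'E'
from h import *
c=cam("wrist");save(c,"w1.png")
for r in regions_of(c,"marker_blue")[:2]: print(r["confidence"],r["pixel"],maskpose(c,r["pixels"],.009))
plan(.431,-.066,.003,4.3)
E
```

```text
t: 4.1
eef_pos: [0.4324, -0.0692, 0.1214]
tcp_rot: [0.0, 0.999, 0.038, 0.0]
force: [0.5, -0.9, -0.5]
width: 0.0427
gripper_force: 0.0
0.72 [233.8, 0.1] [5.94100e-01 1.20000e-03 8.86467e+01 3.51000e-02 4.10000e-03]
0.56 [319.8, 232.1] [ 0.4289 -0.0651  4.6377  0.1305  0.0186]
from [ 0.4329 -0.0686  0.1214] psi 4.5 | roll units 0.03 | then shift units [-0.09 -0.14  5.92]
```

View pics/w1.png

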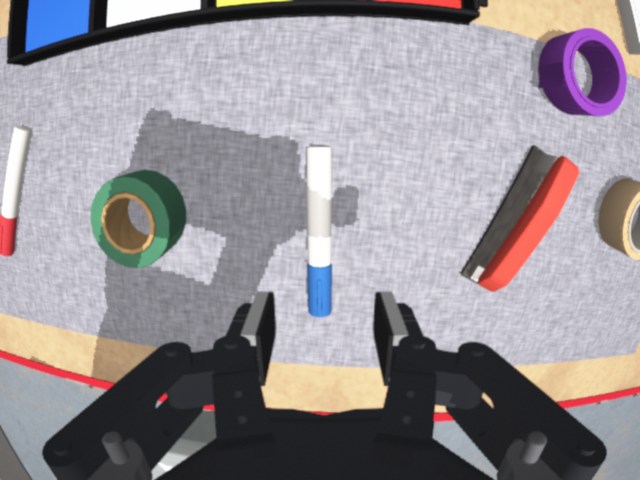

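The wrist view has the blue marker centred between the fingers at (320,232), and the stapler and rolls are where I expected. Going down to grip it.

```bash

python3 -m creep '[[0,[-0.12,-0.15,0.9],0],[0,[0,0,0.9],0],[0,[0,0,0.9],0],[0,[0,0,0.9],0],[0,[0,0,0.9],0]]' >/dev/null
python3 -m creep '[[0,[0,0,0.8],0],[0,[0,0,0.55],0],[-0.4,[0,0,0],0],[-1,[0,0,0],0],[-1,[0,0,0],0]]' 40
python3 -m creep '[[-1,[0,0,0],0],[-1,[0,0,0],0],[-1,[0,0,-0.3],0],[-1,[0,0,-0.9],0],[-1,[0,0,-0.9],0]]'
python3 -m creep '[[-1,[0,0,-0.9],0],[-1,[0,0,-0.9],0],[-1,[0,0,0],0],[-1,[0,0,0],0],[-1,[0,0,0],0]]'
python3 - <<'E'
from h import *
plan(.649,.1636,.085,5)
E
```

```text
t: 5.2
eef_pos: [0.4298, -0.0676, 0.005]
tcp_rot: [0.0, 0.999, 0.037, 0.001]
force: [-0.5, -0.2, -1.1]
width: 0.0151
gripper_force: 39.7
t: 5.7
eef_pos: [0.429, -0.0671, 0.047]
tcp_rot: [-0.0, 0.999, 0.038, -0.0]
force: [-0.1, 0.1, -0.7]
width: 0.0153
gripper_force: 39.7
t: 6.2
eef_pos: [0.4286, -0.067, 0.0816]
tcp_rot: [-0.0, 0.999, 0.038, -0.001]
force: [0.7, -0.2, -1.1]
width: 0.0153
gripper_force: 39.7
from [ 0.4286 -0.067   0.0816] psi 4.3 | roll units -0.12 | then shift units [ 11.98 -10.53  -0.17]
```

```bash

python3 -m creep '[[-1,[0.8,-0.7,0],-0.1],[-1,[0.8,-0.7,0],0],[-1,[0.8,-0.7,0],0],[-1,[0.8,-0.7,0],0],[-1,[0.8,-0.7,0],0]]' >/dev/null
python3 -m creep '[[-1,[0.8,-0.7,0],0],[-1,[0.8,-0.7,0],0],[-1,[0.8,-0.7,0],0],[-1,[0.8,-0.7,0],0],[-1,[0.8,-0.7,0],0]]' >/dev/null
python3 -m creep '[[-1,[0.8,-0.7,0],0],[-1,[0.8,-0.7,0],0],[-1,[0.8,-0.7,0],0],[-1,[0.8,-0.7,0],0],[-1,[0.8,-0.7,0],0]]'
python3 - <<'E'
from h import *
c=cam("wrist");save(c,"w2.png")
for l in("marker_blue","bay_blue"):
  for r in regions_of(c,l)[:2]: print(l,r["confidence"],r["pixel"],maskpose(c,r["pixels"],.008 if l[0]=='b' else .085))
plan(.649,.1636,.013,5)
E
```

```text
t: 7.7
eef_pos: [0.6504, 0.1629, 0.0804]
tcp_rot: [0.0, 0.999, 0.043, -0.001]
force: [0.4, -0.6, -0.6]
width: 0.0152
gripper_force: 39.7
marker_blue 0.59 [324.7, 276.8] [0.6536 0.1631 4.476  0.1246 0.0185]
bay_blue 0.57 [300.4, 208.6] [0.6563 0.1658 5.0244 0.132  0.0823]
from [0.6503 0.1628 0.0804] psi 5.0 | roll units -0.01 | then shift units [-0.06 -0.04  3.37]
```

View pics/w2.png

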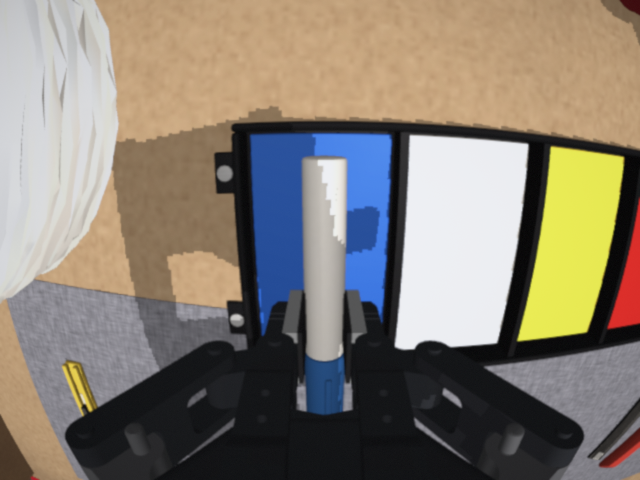

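The blue marker is held level at (324,277) and hangs over the blue bay floor at (320,230). Lowering it gently.

```bash

python3 -m creep '[[-1,[0,0,0.9],0],[-1,[0,0,0.9],0],[-1,[0,0,0.8],0],[-1,[0,0,0.4],0],[-1,[0,0,0.2],0]]'
python3 -m creep '[[-1,[0,0,0.05],0],[-1,[0,0,0.05],0],[-1,[0,0,0.03],0],[-1,[0,0,0],0],[-1,[0,0,0],0]]'
python3 -m creep '[[-0.6,[0,0,0],0],[-0.5,[0,0,0],0],[-0.3,[0,0,0],0],[-0.2,[0,0,0],0],[-0.2,[0,0,0],0]]'
```

```text
t: 8.35
eef_pos: [0.6494, 0.1616, 0.017]
tcp_rot: [0.0, 0.999, 0.043, -0.001]
force: [0.5, -0.0, 0.2]
width: 0.0152
gripper_force: 39.7
t: 8.85
eef_pos: [0.6508, 0.1625, 0.0161]
tcp_rot: [-0.0, 0.999, 0.043, 0.0]
force: [1.0, -0.9, -0.6]
width: 0.0154
gripper_force: 39.7
t: 9.35
eef_pos: [0.6506, 0.1624, 0.0157]
tcp_rot: [0.0, 0.999, 0.043, -0.0]
force: [-0.2, 0.3, -0.4]
width: 0.0343
gripper_force: 0.0
```

```bash

python3 -m creep '[[-0.2,[0,0,-0.4],0],[-0.2,[0,0,-1],0],[-0.2,[0,0,-1],0],[0,[0,0,-1],0],[0,[-0.5,0,-1],0]]' >/dev/null
python3 -m creep '[[0,[-1,0,0],0.3],[0,[-1,0,0],0],[0,[-1,-0.5,0],0],[0,[-0.9,-1,0],0],[0,[-0.9,-1,0],0]]'
python3 - <<'E'
from h import *
c=cam("wrist")
for l,z in(("marker_blue",.017),("bay_blue",.008)):
  for r in regions_of(c,l)[:2]: print(l,r["confidence"],r["pixel"],maskpose(c,r["pixels"],z))
plan(.455,.3715,.1,3.1)
E
```

```text
t: 10.35
eef_pos: [0.5416, 0.2059, 0.1045]
tcp_rot: [-0.0, 1.0, 0.027, 0.001]
force: [-0.1, 0.8, 0.0]
width: 0.043
gripper_force: 0.0
marker_blue 0.77 [405.8, 91.7] [0.6462 0.1624 5.4585 0.1148 0.019 ]
bay_blue 0.85 [381.9, 98.1] [0.6423 0.1648 5.0236 0.1335 0.0819]
from [0.5415 0.2064 0.1045] psi 3.2 | roll units 0.02 | then shift units [-3.87 -8.48  0.22]
```

Marker sits in the blue bay. Over to the cutter.

```bash

python3 -m creep '[[0,[-0.39,-0.85,0],0],[0,[-0.39,-0.85,0],0],[0,[-0.39,-0.85,0],0],[0,[-0.39,-0.85,0],0],[0,[-0.39,-0.85,0],0]]' >/dev/null
python3 -m creep '[[0,[-0.39,-0.85,0],0],[0,[-0.39,-0.85,0],0],[0,[-0.39,-0.85,0],0],[0,[-0.39,-0.85,0],0],[0,[-0.39,-0.85,0],0]]'
python3 - <<'E'
from h import *
c=cam("wrist");save(c,"w3.png")
for r in regions_of(c,"cutter")[:2]: print(r["confidence"],r["pixel"],maskpose(c,r["pixels"],.011))
plan(.455,.3715,.004,3.1)
E
```

```text
t: 11.5
eef_pos: [0.456, 0.3715, 0.104]
tcp_rot: [-0.0, 1.0, 0.027, 0.001]
force: [-0.5, 0.3, -0.4]
width: 0.0426
gripper_force: 0.0
0.75 [325.8, 227.6] [0.4588 0.3732 4.3426 0.129  0.019 ]
from [0.4554 0.3725 0.104 ] psi 3.2 | roll units 0.01 | then shift units [-0.03  0.05  5.  ]
```

View pics/w3.png

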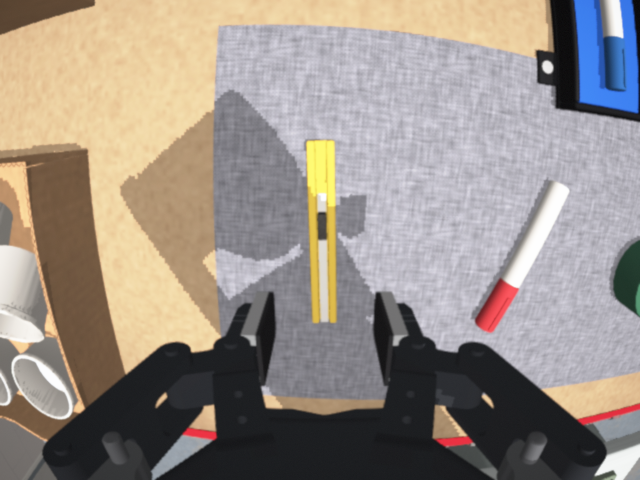

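The cutter sits centred between the fingers at (323,230). Gripping it.

```bash

python3 -m creep '[[0,[0.1,0,0.9],0],[0,[0,0,0.9],0],[0,[0,0,0.9],0],[0,[0,0,0.9],0],[0,[0,0,0.9],0]]' >/dev/null
python3 -m creep '[[0,[0,0,0.45],0],[0,[0,0,0],0],[-0.4,[0,0,0],0],[-1,[0,0,0],0],[-1,[0,0,0],0]]' 40
python3 -m creep '[[-1,[0,0,0],0],[-1,[0,0,0],0],[-1,[0,0,-0.3],0],[-1,[0,0,-0.9],0],[-1,[0,0,-0.9],0]]'
python3 -m creep '[[-1,[0,0,-0.9],0],[-1,[0,0,-0.9],0],[-1,[0,0,-0.5],0],[-1,[0,0,0],0],[-1,[0,0,0],0]]'
python3 - <<'E'
from h import *
plan(.59,-.02,.09,4.8)
plan(.6643,-.0164,.09,4.8)
E
```

```text
t: 12.6
eef_pos: [0.4579, 0.3717, 0.0058]
tcp_rot: [-0.001, 1.0, 0.027, 0.001]
force: [0.1, -0.7, 3.0]
width: 0.0167
gripper_force: 41.2
t: 13.1
eef_pos: [0.4562, 0.3709, 0.0466]
tcp_rot: [0.001, 1.0, 0.027, -0.001]
force: [-0.0, -0.2, -0.8]
width: 0.0164
gripper_force: 40.8
t: 13.6
eef_pos: [0.4566, 0.371, 0.0921]
tcp_rot: [0.0, 1.0, 0.027, -0.0]
force: [-0.6, 0.3, -1.1]
width: 0.0161
gripper_force: 40.8
from [0.4566 0.371  0.0921] psi 3.1 | roll units -0.28 | then shift units [ 5.01 20.04  0.11]
from [0.4566 0.371  0.0921] psi 3.1 | roll units -0.28 | then shift units [ 8.73 20.17  0.11]
```

```bash

python3 -m creep '[[-1,[0,0.8,0],-0.28],[-1,[0.2,0.8,0],0],[-1,[0.3,0.8,0],0],[-1,[0.35,0.8,0],0],[-1,[0.35,0.8,0],0]]' >/dev/null
python3 -m creep '[[-1,[0.37,0.8,0],0],[-1,[0.37,0.8,0],0],[-1,[0.37,0.8,0],0],[-1,[0.37,0.8,0],0],[-1,[0.37,0.8,0],0]]' >/dev/null
python3 -m creep '[[-1,[0.37,0.8,0],0],[-1,[0.37,0.8,0],0],[-1,[0.37,0.8,0],0],[-1,[0.37,0.8,0],0],[-1,[0.37,0.8,0],0]]' >/dev/null
python3 -m creep '[[-1,[0.37,0.8,0],0],[-1,[0.37,0.8,0],0],[-1,[0.37,0.8,0],0],[-1,[0.37,0.8,0],0],[-1,[0.37,0.8,0],0]]' >/dev/null
python3 -m creep '[[-1,[0.4,0.8,0],0],[-1,[0.4,0.8,0],0],[-1,[0.4,0.8,0],0],[-1,[0.4,0.8,0],0],[-1,[0.4,0.8,0],0]]'
python3 - <<'E'
from h import *
c=cam("wrist");save(c,"w4.png")
for l,z in(("cutter",.09),("bay_yellow",.008)):
  for r in regions_of(c,l)[:2]: print(l,r["confidence"],r["pixel"],maskpose(c,r["pixels"],z))
plan(.6643,-.0164,.0145,4.8)
E
```

```text
t: 16.1
eef_pos: [0.6651, -0.0141, 0.0927]
tcp_rot: [0.0, 0.999, 0.042, 0.0]
force: [-0.3, 0.4, -0.7]
width: 0.0167
gripper_force: 40.9
cutter 0.62 [325.4, 271.5] [ 0.6646 -0.0139  5.0358  0.1314  0.0193]
bay_yellow 0.83 [345.2, 206.6] [ 0.673  -0.0157  5.1504  0.1305  0.0824]
from [ 0.6648 -0.0139  0.0925] psi 4.7 | roll units -0.02 | then shift units [-0.04  0.12  3.9 ]
```

View pics/w4.png

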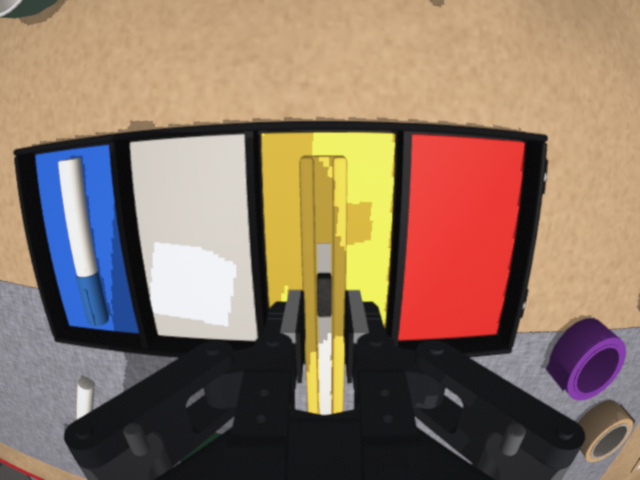

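The cutter hangs over the yellow bay at (325,272) and the marker lies in the blue bay at (80,240). Lowering the cutter.

```bash

python3 -m creep '[[-1,[0,0.12,0.9],0],[-1,[0,0,0.9],0],[-1,[0,0,0.9],0],[-1,[0,0,0.7],0],[-1,[0,0,0.3],0]]'
python3 -m creep '[[-1,[0,0,0.1],0],[-1,[0,0,0.07],0],[-1,[0,0,0.05],0],[-1,[0,0,0],0],[-1,[0,0,0],0]]'
python3 -m creep '[[-0.6,[0,0,0],0],[-0.5,[0,0,0],0],[-0.3,[0,0,0],0],[-0.2,[0,0,0],0],[-0.2,[0,0,0],0]]'
python3 -m creep '[[-0.2,[0,0,-0.3],0],[-0.2,[0,0,-0.9],0],[-0.2,[0,0,-0.9],0],[0,[0,0,-0.9],0],[0,[0,0,-0.9],0]]'
python3 - <<'E'
from h import *
c=cam("top");save(c,"top1.png")
for l,z in(("cutter",.019),("marker_blue",.017),("stapler_red",.044)):
  for r in regions_of(c,l)[:2]: print(l,r["confidence"],r["pixel"],maskpose(c,r["pixels"],z))
hsv=cv2.cvtColor(c["frame"],cv2.COLOR_RGB2HSV);m=((hsv[:,:,0]<8)|(hsv[:,:,0]>172))&(hsv[:,:,1]>190)&(hsv[:,:,2]>120)
k=np.zeros_like(m);k[245:310,390:435]=1;print("red arm",maskpose(c,m&k,.044))
plan(.4548,-.2102,.115,-23.7)
E
```

```text
t: 16.75
eef_pos: [0.6634, -0.0146, 0.0171]
tcp_rot: [-0.0, 0.999, 0.042, -0.001]
force: [-0.3, -0.2, -0.4]
width: 0.0166
gripper_force: 40.9
t: 17.25
eef_pos: [0.6648, -0.0152, 0.0148]
tcp_rot: [0.0, 0.999, 0.042, 0.0]
force: [-0.2, 0.5, -0.5]
width: 0.0164
gripper_force: 40.9
t: 17.75
eef_pos: [0.6646, -0.0152, 0.0144]
tcp_rot: [0.0, 0.999, 0.042, 0.0]
force: [-0.1, -0.3, 0.3]
width: 0.034
gripper_force: 0.0
t: 18.25
eef_pos: [0.6645, -0.0151, 0.0935]
tcp_rot: [0.0, 0.999, 0.042, 0.0]
force: [0.3, -0.0, -0.1]
width: 0.0427
gripper_force: 0.0
marker_blue 0.55 [258.5, 200.7] [0.6515 0.1613 1.9915 0.1221 0.0174]
marker_blue 0.25 [379.8, 191.3] [ 0.6684 -0.1074  6.9289  0.1458  0.0836]
stapler_red 0.59 [411.6, 278.2] [ 4.551000e-01 -2.098000e-01  1.571216e+02  1.164000e-01  3.020000e-02]
red arm [ 4.558000e-01 -2.145000e-01  1.566628e+02  1.096000e-01  1.730000e-02]
from [ 0.6645 -0.0151  0.0925] psi 4.8 | roll units 4.75 | then shift units [-5.68 13.14 -1.12]
```

```bash

python3 -m creep '[[0,[0,0,-0.2],0.94],[0,[0,0,-0.2],0.94],[0,[0,0,-0.2],0.94],[0,[0,0,-0.2],0.94],[0,[0,0,-0.2],0.94]]'
python3 - <<'E'
from h import *
plan(.4558,-.2145,.115,-23.4)
E
```

```text
t: 18.95
eef_pos: [0.6636, -0.0151, 0.1107]
tcp_rot: [0.0, 0.979, -0.205, -0.001]
force: [0.9, -0.7, 0.1]
width: 0.0427
gripper_force: 0.0
from [ 0.6636 -0.0151  0.1107] psi -23.7 | roll units -0.04 | then shift units [-5.58 13.28 -0.21]
```

```bash

python3 -m creep '[[0,[-0.37,0.89,0],0],[0,[-0.37,0.89,0],0],[0,[-0.37,0.89,0],0],[0,[-0.37,0.89,0],0],[0,[-0.37,0.89,0],0]]' >/dev/null
python3 -m creep '[[0,[-0.37,0.89,0],0],[0,[-0.37,0.89,0],0],[0,[-0.37,0.89,0],0],[0,[-0.37,0.89,0],0],[0,[-0.37,0.89,0],0]]' >/dev/null
python3 -m creep '[[0,[-0.37,0.89,0],0],[0,[-0.37,0.89,0],0],[0,[-0.37,0.89,0],0],[0,[-0.37,0.89,0],0],[0,[-0.37,0.89,0],0]]'
python3 - <<'E'
from h import *
c=cam("wrist");save(c,"w5.png")
hsv=cv2.cvtColor(c["frame"],cv2.COLOR_RGB2HSV);m=((hsv[:,:,0]<8)|(hsv[:,:,0]>172))&(hsv[:,:,1]>150)&(hsv[:,:,2]>80)
for r in regions_of(c,"stapler_red")[:2]: print(r["confidence"],r["pixel"],maskpose(c,r["pixels"],.044),maskpose(c,m&r["pixels"],.044))
plan(.4558,-.2145,.012,-23.4)
E
```

```text
t: 20.45
eef_pos: [0.4553, -0.217, 0.1124]
tcp_rot: [0.0, 0.979, -0.203, 0.0]
force: [0.6, 0.6, 0.8]
width: 0.0426
gripper_force: 0.0
0.82 [322.4, 227.5] [ 4.630000e-01 -2.208000e-01  1.572671e+02  1.066000e-01  2.710000e-02] [ 4.621000e-01 -2.204000e-01  1.573287e+02  1.018000e-01  1.820000e-02]
from [ 0.4545 -0.2174  0.1123] psi -23.6 | roll units -0.03 | then shift units [ 0.   -0.16  5.02]
```

View pics/w5.png

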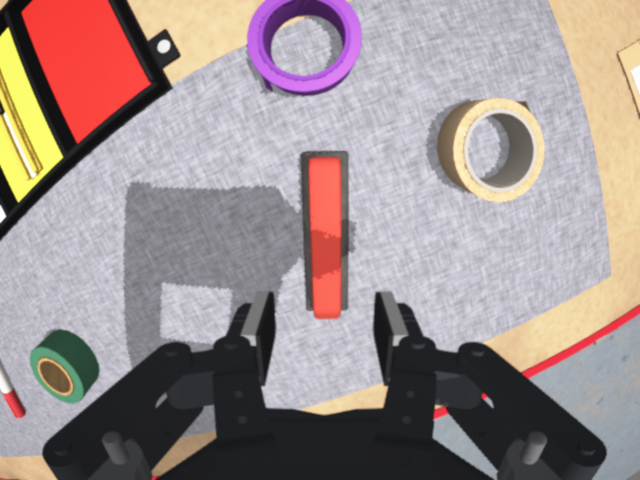

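The stapler arm is aligned between the fingers at (325,235). Gripping it there. The purple roll at (305,40) and the tan roll at (490,150) are well clear.

```bash

python3 -m creep '[[0,[0.15,-0.05,0.9],0],[0,[0,0,0.9],0],[0,[0,0,0.9],0],[0,[0,0,0.9],0],[0,[0,0,0.9],0]]'
python3 -m creep '[[0,[0,0,0.5],0],[0,[0,0,0],0],[-0.4,[0,0,0],0],[-1,[0,0,0],0],[-1,[0,0,0],0]]' 50
python3 -m creep '[[-1,[0,0,0],0],[-1,[0,0,0],0],[-1,[0,0,-0.3],0],[-1,[0,0,-0.9],0],[-1,[0,0,-0.9],0]]'
python3 -m creep '[[-1,[0,0,-0.9],0],[-1,[0,0,-0.9],0],[-1,[0,0,-0.9],0],[-1,[0,0,-0.5],0],[-1,[0,0,0],0]]'
python3 -m creep '[[-1,[0,0,0],-0.95],[-1,[0,0,0],-0.95],[-1,[0,0,0],-0.95],[-1,[0,0,0],-0.95],[-1,[0,0,0],-0.9]]'
python3 - <<'E'
from h import *
plan(.671,-.1072,.1,4.9)
E
```

```text
t: 21.05
eef_pos: [0.4601, -0.2162, 0.0217]
tcp_rot: [-0.0, 0.979, -0.203, 0.001]
force: [-0.4, -1.0, 0.4]
width: 0.0427
gripper_force: 0.0
t: 21.55
eef_pos: [0.4603, -0.2167, 0.0131]
tcp_rot: [0.0, 0.979, -0.203, 0.001]
force: [-0.4, -1.0, 0.6]
width: 0.0179
gripper_force: 49.9
t: 22.05
eef_pos: [0.4586, -0.2156, 0.0542]
tcp_rot: [-0.001, 0.979, -0.203, -0.001]
force: [1.0, -0.4, -3.1]
width: 0.0176
gripper_force: 49.5
t: 22.55
eef_pos: [0.4601, -0.2164, 0.1193]
tcp_rot: [0.0, 0.979, -0.203, 0.001]
force: [0.5, 0.5, -2.9]
width: 0.0178
gripper_force: 49.6
t: 23.05
eef_pos: [0.4588, -0.2158, 0.117]
tcp_rot: [-0.001, 0.999, 0.044, -0.001]
force: [0.8, -0.6, -2.6]
width: 0.018
gripper_force: 49.6
from [ 0.4588 -0.2158  0.117 ] psi 5.0 | roll units 0.02 | then shift units [11.04 -4.5   0.85]
```

```bash

python3 -m creep '[[-1,[0.74,-0.3,0],0],[-1,[0.74,-0.3,0],0],[-1,[0.74,-0.3,0],0],[-1,[0.74,-0.3,0],0],[-1,[0.74,-0.3,0],0]]' >/dev/null
python3 -m creep '[[-1,[0.74,-0.3,0],0],[-1,[0.74,-0.3,0],0],[-1,[0.74,-0.3,0],0],[-1,[0.74,-0.3,0],0],[-1,[0.74,-0.3,0],0]]' >/dev/null
python3 -m creep '[[-1,[0.74,-0.3,0.1],0],[-1,[0.74,-0.3,0.2],0],[-1,[0.74,-0.3,0.2],0],[-1,[0.74,-0.3,0.2],0],[-1,[0.74,-0.3,0.2],0]]'
python3 - <<'E'
from h import *
c=cam("wrist");save(c,"w6.png")
for l,z in(("stapler_red",.12),("bay_red",.008)):
  for r in regions_of(c,l)[:2]: print(l,r["confidence"],r["pixel"],maskpose(c,r["pixels"],z))
plan(.671,-.1072,.0225,4.9)
E
```

```text
t: 24.55
eef_pos: [0.6744, -0.1075, 0.0996]
tcp_rot: [-0.0, 0.999, 0.042, -0.0]
force: [0.1, -0.4, -2.5]
width: 0.0183
gripper_force: 49.6
stapler_red 0.57 [324.7, 275.0] [ 0.6825 -0.1083  4.9031  0.1025  0.0264]
bay_red 0.83 [307.2, 179.4] [ 0.6863 -0.1058  4.733   0.1183  0.0817]
from [ 0.674  -0.1075  0.0993] psi 4.8 | roll units -0.01 | then shift units [-0.15 -0.03  3.84]
```

View pics/w6.png

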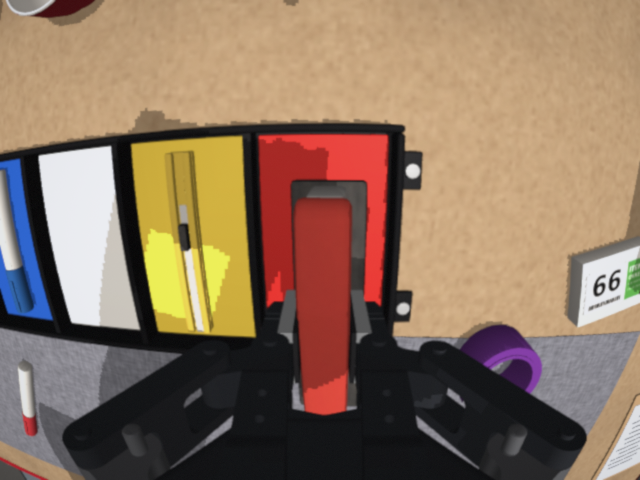

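The stapler is held level at (325,290) over the red bay, and the cutter lies flat in the yellow bay at (190,240). Lowering the stapler.

```bash

python3 -m creep '[[-1,[-0.05,0,0.9],0],[-1,[0,0,0.9],0],[-1,[0,0,0.9],0],[-1,[0,0,0.7],0],[-1,[0,0,0.3],0]]'
python3 -m creep '[[-1,[0,0,0.07],0],[-1,[0,0,0.05],0],[-1,[0,0,0.04],0],[-1,[0,0,0],0],[-1,[0,0,0],0]]'
python3 - <<'E'
from h import *
for i in range(5): c=cam("wrist")
s=manip.state();print(s["eef_pos"],s["force"])
E
```

```text
t: 25.2
eef_pos: [0.6712, -0.1084, 0.0248]
tcp_rot: [-0.0, 0.999, 0.042, -0.001]
force: [-0.7, -0.4, -1.9]
width: 0.0185
gripper_force: 49.5
t: 25.7
eef_pos: [0.6727, -0.1083, 0.0237]
tcp_rot: [0.0, 0.999, 0.042, 0.0]
force: [0.1, -0.5, -3.7]
width: 0.0182
gripper_force: 49.6
[ 0.67247207 -0.10824791  0.02323253] [ 0.40590799 -0.44099577 -2.78885016]
```

```bash

python3 -m creep '[[-1,[0,0,0.04],0],[-1,[0,0,0.04],0],[-1,[0,0,0.03],0],[-1,[0,0,0],0],[-1,[0,0,0],0]]'
python3 -m creep '[[-0.6,[0,0,0],0],[-0.5,[0,0,0],0],[-0.3,[0,0,0],0],[-0.2,[0,0,0],0],[-0.2,[0,0,0],0]]'
python3 -m creep '[[-0.2,[0,0,-0.3],0],[-0.2,[0,0,-0.9],0],[-0.2,[0,0,-0.9],0],[0,[0,0,-0.9],0],[0,[0,0,-0.9],0]]'
python3 - <<'E'
from h import *
c=cam("top");save(c,"top2.png")
f=c["frame"];hsv=cv2.cvtColor(f,cv2.COLOR_RGB2HSV)
for r in regions_of(c,"tape_tan"):
  m=r["pixels"];print(r["confidence"],r["pixel"],maskpose(c,m,.037),f[m].mean(0))
  # fit bright ring outer
  mm=(m&(hsv[:,:,2]>190)).astype(np.uint8)
  cn=max(cv2.findContours(mm,cv2.RETR_EXTERNAL,cv2.CHAIN_APPROX_NONE)[0],key=len)
  P=np.array([proj_ground(c,p[0],.037)[:2] for p in cn],np.float32);print(cv2.minEnclosingCircle(P),cv2.fitEllipse(P*1000))
plan(.67,-.12,.12,65)
E
```

```text
t: 26.45
eef_pos: [0.6724, -0.1083, 0.0212]
tcp_rot: [0.0, 0.999, 0.042, 0.0]
force: [-0.8, 0.1, 0.1]
width: 0.0184
gripper_force: 49.6
t: 26.95
eef_pos: [0.6726, -0.1082, 0.021]
tcp_rot: [0.0, 0.999, 0.042, 0.0]
force: [1.1, 0.1, -0.4]
width: 0.0342
gripper_force: 0.0
t: 27.45
eef_pos: [0.6725, -0.1082, 0.1002]
tcp_rot: [0.0, 0.999, 0.042, 0.0]
force: [0.9, -0.8, 0.2]
width: 0.0428
gripper_force: 0.0
0.57 [471.1, 269.8] [ 4.70700e-01 -3.41400e-01  9.10455e+01  7.61000e-02  6.29000e-02] [168.73897059 143.62316176 113.92095588]
((0.47182145714759827, -0.3462129533290863), 0.03393412008881569) ((471.3327941894531, -345.8175354003906), (63.94102478027344, 65.83771514892578), 164.20201110839844)
0.49 [437.0, 228.4] [ 5.732000e-01 -2.739000e-01  1.634619e+02  6.840000e-02  3.430000e-02] [136.53303965  75.5154185  160.5814978 ]
((0.5791993737220764, -0.2632002532482147), 0.03161635994911194) ((579.9110107421875, -257.57757568359375), (59.474342346191406, 61.12362289428711), 3.5112290382385254)
from [ 0.6744 -0.1085  0.1024] psi 4.8 | roll units -10.04 | then shift units [-0.61  0.04 -0.88]
```

View pics/top2.png

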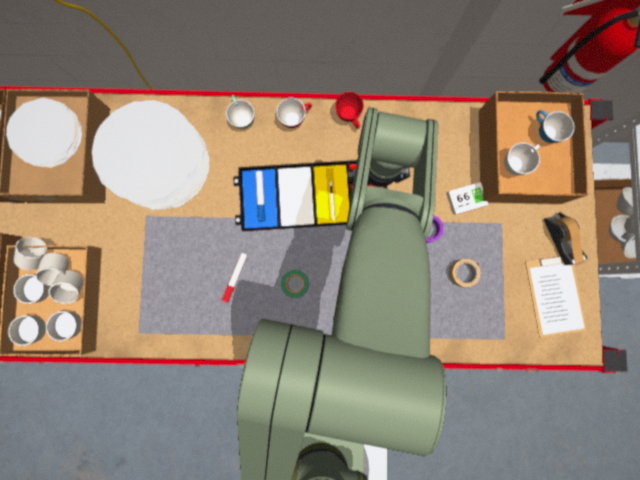

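The tan roll's centre is about (0.4715, -0.3455), at pixel (466,272). The blue and yellow bays are filled, and the arm hides the red bay. Turning to 95° so the outside grip will fit along the white bay.

```bash

python3 -m creep '[[0,[0,0,-0.3],-1],[0,[0,0,-0.3],-1],[0.5,[0,0,0],-1],[1,[0,0,0],-1],[1,[0,0,0],-1]]' >/dev/null
python3 -m creep '[[1,[0,0,0],-1],[1,[0,0,0],-1],[1,[0,0,0],-1],[1,[0,0,0],-1],[1,[0,0,0],-1]]' >/dev/null
python3 -m creep '[[1,[0,0,0],-1],[1,[0,0,0],-1],[1,[0,0,0],-1],[1,[0,0,0],-1],[1,[0,0,0],-1]]'
python3 - <<'E'
from h import *
plan(.4715,-.3455,.12,95)
E
```

```text
t: 29.05
eef_pos: [0.6719, -0.1081, 0.1099]
tcp_rot: [-0.001, 0.675, 0.737, -0.0]
force: [0.7, 0.2, 0.2]
width: 0.0855
gripper_force: 0.0
from [ 0.6719 -0.1081  0.1099] psi 95.0 | roll units 0.0 | then shift units [-10.95 -11.02  -0.51]
```

```bash

python3 -m creep '[[1,[-0.73,-0.73,-0.05],0],[1,[-0.73,-0.73,-0.05],0],[1,[-0.73,-0.73,-0.05],0],[1,[-0.73,-0.73,-0.05],0],[1,[-0.73,-0.73,-0.05],0]]' >/dev/null
python3 -m creep '[[1,[-0.73,-0.73,-0.05],0],[1,[-0.73,-0.73,-0.05],0],[1,[-0.73,-0.73,-0.05],0],[1,[-0.73,-0.73,-0.05],0],[1,[-0.73,-0.73,-0.05],0]]' >/dev/null
python3 -m creep '[[1,[-0.73,-0.73,0],0],[1,[-0.73,-0.73,0],0],[1,[-0.73,-0.73,0],0],[1,[-0.73,-0.73,0],0],[1,[-0.73,-0.73,0],0]]'
python3 - <<'E'
from h import *
c=cam("wrist");save(c,"w7.png");f=c["frame"]
hsv=cv2.cvtColor(f,cv2.COLOR_RGB2HSV)
for r in regions_of(c,"tape_tan")[:2]: print(r["confidence"],r["pixel"],maskpose(c,r["pixels"],.037),f[r["pixels"]].mean(0))
plan(.4715,-.3455,.02,95)
E
```

```text
t: 30.55
eef_pos: [0.4708, -0.346, 0.1212]
tcp_rot: [0.0, 0.677, 0.736, -0.0]
force: [-0.3, -0.2, -0.5]
width: 0.0854
gripper_force: 0.0
0.86 [325.6, 261.7] [ 4.72200e-01 -3.43000e-01  6.92274e+01  7.10000e-02  6.63000e-02] [175.93042902 158.33427199 132.10071227]
0.76 [506.9, 131.0] [ 5.735000e-01 -2.567000e-01  1.686206e+02  7.670000e-02  6.550000e-02] [117.2422399   60.53345812 144.84573389]
from [ 0.4701 -0.3469  0.1212] psi 94.6 | roll units -0.07 | then shift units [0.06 0.08 5.06]
```

View pics/w7.png

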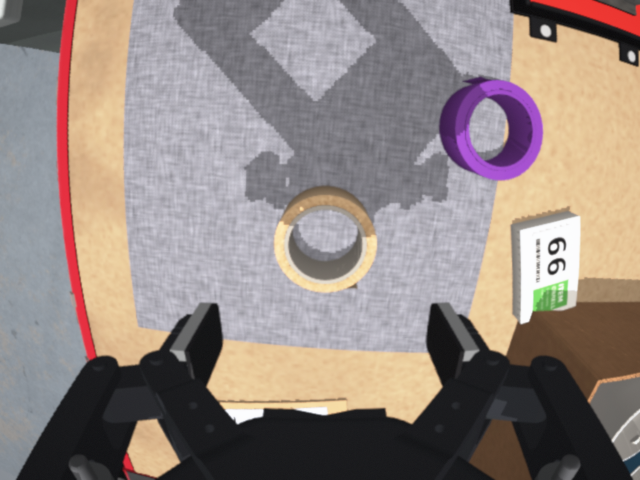

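The tan roll is centred between the open fingers at (326,240). Lowering for an outside grip.

```bash

python3 -m creep '[[1,[0.1,0.08,0.9],0],[1,[0,0,0.9],0],[1,[0,0,0.9],0],[1,[0,0,0.9],0],[1,[0,0,0.9],0]]'
python3 -m creep '[[1,[0,0,0.9],0],[1,[0,0,0.4],0],[0.5,[0,0,0],0],[0.3,[0,0,0],0],[0.3,[0,0,0],0]]' 40
python3 -m creep '[[0.2,[0,0,0],0],[0.2,[0,0,0],0],[0.2,[0,0,-0.3],0],[0.2,[0,0,-0.9],0],[0.2,[0,0,-0.9],0]]'
python3 -m creep '[[0.2,[0,0,-0.9],0],[0.2,[0,0,-0.9],0],[0.2,[0,0,-0.9],0],[0.2,[0,0,-0.5],0],[0.2,[0,0,0],0]]'
python3 - <<'E'
from h import *
plan(.6571,.0741,.105,95)
E
```

```text
t: 31.15
eef_pos: [0.4738, -0.3425, 0.0305]
tcp_rot: [0.0, 0.677, 0.736, 0.0]
force: [0.0, -0.2, 0.7]
width: 0.0849
gripper_force: 0.0
t: 31.65
eef_pos: [0.4744, -0.3429, 0.0058]
tcp_rot: [0.001, 0.677, 0.736, 0.0]
force: [-0.7, -0.7, -0.9]
width: 0.0657
gripper_force: 44.9
t: 32.15
eef_pos: [0.4737, -0.3424, 0.0475]
tcp_rot: [-0.0, 0.677, 0.736, -0.0]
force: [0.8, -1.0, -1.3]
width: 0.0659
gripper_force: 45.0
t: 32.65
eef_pos: [0.4746, -0.3432, 0.1126]
tcp_rot: [0.002, 0.677, 0.736, 0.0]
force: [-0.2, 0.1, -1.2]
width: 0.0658
gripper_force: 45.0
from [ 0.4746 -0.3432  0.1126] psi 94.8 | roll units -0.04 | then shift units [19.99 10.91  0.38]
```

```bash

python3 -m creep '[[0.2,[0.8,0.43,0],0],[0.2,[0.8,0.43,0],0],[0.2,[0.8,0.43,0],0],[0.2,[0.8,0.43,0],0],[0.2,[0.8,0.43,0],0]]' >/dev/null
python3 -m creep '[[0.2,[0.8,0.43,0],0],[0.2,[0.8,0.43,0],0],[0.2,[0.8,0.43,0],0],[0.2,[0.8,0.43,0],0],[0.2,[0.8,0.43,0],0]]' >/dev/null
python3 -m creep '[[0.2,[0.8,0.43,0],0],[0.2,[0.8,0.43,0],0],[0.2,[0.8,0.43,0],0],[0.2,[0.8,0.43,0],0],[0.2,[0.8,0.43,0],0]]' >/dev/null
python3 -m creep '[[0.2,[0.8,0.43,0],0],[0.2,[0.8,0.43,0],0],[0.2,[0.8,0.43,0],0],[0.2,[0.8,0.43,0],0],[0.2,[0.8,0.43,0],0]]' >/dev/null
python3 -m creep '[[0.2,[0.8,0.44,0],0],[0.2,[0.8,0.44,0],0],[0.2,[0.8,0.44,0],0],[0.2,[0.8,0.44,0],0],[0.2,[0.8,0.44,0],0]]'
python3 - <<'E'
from h import *
c=cam("wrist");save(c,"w8.png");f=c["frame"]
for l,z in(("tape_tan",.14),("bay_white",.008)):
  for r in regions_of(c,l)[:2]: print(l,r["confidence"],r["pixel"],maskpose(c,r["pixels"],z))
plan(.6571,.0741,.014,95)
E
```

```text
t: 35.15
eef_pos: [0.6564, 0.0754, 0.1109]
tcp_rot: [0.0, 0.677, 0.736, -0.0]
force: [1.0, -0.0, -1.5]
width: 0.0659
gripper_force: 45.0
tape_tan 0.64 [322.6, 354.6] [6.56000e-01 7.90000e-02 9.47246e+01 7.59000e-02 6.65000e-02]
bay_white 0.89 [323.1, 222.9] [0.6567 0.0746 4.8561 0.1466 0.0816]
from [0.6562 0.0753 0.1107] psi 94.9 | roll units -0.02 | then shift units [-0.06  0.04  4.83]
```

View pics/w8.png

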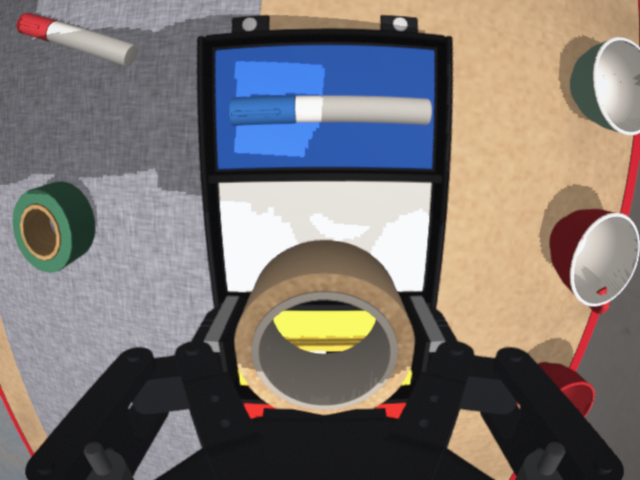

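The tan roll is held level at (325,345). The bay's measured centre matches my target, and the marker lies flat in the blue bay at (330,108). Lowering the roll.

```bash

python3 -m creep '[[0.2,[-0.03,0,0.9],0],[0.2,[0,0,0.9],0],[0.2,[0,0,0.9],0],[0.2,[0,0,0.9],0],[0.2,[0,0,0.6],0]]'
python3 -m creep '[[0.2,[0,0,0.25],0],[0.2,[0,0,0.15],0],[0.2,[0,0,0.05],0],[0.2,[0,0,0.03],0],[0.2,[0,0,0],0]]'
python3 -m creep '[[0.2,[0,0,0.02],0],[0.2,[0,0,0.02],0],[0.2,[0,0,0.02],0],[0.2,[0,0,0],0],[0.2,[0,0,0],0]]'
```

```text
t: 35.8
eef_pos: [0.6549, 0.0726, 0.0255]
tcp_rot: [-0.001, 0.677, 0.736, -0.001]
force: [-0.3, 0.5, -0.9]
width: 0.066
gripper_force: 45.0
t: 36.3
eef_pos: [0.6562, 0.0735, 0.018]
tcp_rot: [0.0, 0.677, 0.736, 0.0]
force: [0.6, 0.4, -2.2]
width: 0.0657
gripper_force: 45.0
t: 36.8
eef_pos: [0.6558, 0.0734, 0.0161]
tcp_rot: [0.0, 0.677, 0.736, -0.0]
force: [-0.1, 0.1, -1.1]
width: 0.0657
gripper_force: 45.0
```

```bash

python3 -m creep '[[0.2,[0,0,0.04],0],[0.2,[0,0,0.03],0],[0.2,[0,0,0.03],0],[0.2,[0,0,0],0],[0.2,[0,0,0],0]]'
python3 -m creep '[[0.6,[0,0,0],0],[0.7,[0,0,0],0],[0.85,[0,0,0],0],[0.9,[0,0,0],0],[0.9,[0,0,0],0]]'
python3 -m creep '[[0.9,[0,0,-0.3],0],[0.9,[0,0,-0.7],0],[0.9,[0,0,-0.9],0],[0.9,[0,0,-0.9],0],[0.9,[0,0,-0.9],0]]'
python3 -m creep '[[0.9,[0,-0.5,-1],0],[0.9,[0,-1,-1],0],[0.9,[0,-1,-1],0],[0.9,[0,-1,0],0],[0.9,[0,-1,0],0]]' >/dev/null
python3 -m creep '[[0.9,[-1,-1,0],0],[0.9,[-1,-1,0],0],[0.9,[-1,-1,0],0],[0.9,[-1,0,0],0],[0.9,[-1,0,0],0]]' >/dev/null
python3 -m creep '[[0.9,[-1,0,0],0],[0.9,[-1,0,0],0],[0.9,[-1,0,0],0],[0.9,[-1,0,0],0],[0.9,[-1,0,0],0]]' >/dev/null
python3 -m creep '[[0.9,[-1,0,0],0],[0.9,[-1,0,0],0],[0.9,[-1,0,0],0],[0.9,[-1,0,0],0],[0.9,[0,0,0],0]]'
python3 - <<'E'
from h import *
c=cam("top");a=c["frame"][140:320,140:500,::-1]
cv2.imwrite("pics/end.png",cv2.resize(a,None,fx=2.2,fy=2.2,interpolation=cv2.INTER_CUBIC))
E
```

```text
t: 37.3
eef_pos: [0.6558, 0.0734, 0.014]
tcp_rot: [0.0, 0.677, 0.736, -0.0]
force: [-0.6, 0.3, -1.9]
width: 0.0659
gripper_force: 45.0
t: 37.8
eef_pos: [0.6559, 0.0734, 0.0142]
tcp_rot: [0.0, 0.677, 0.736, 0.0]
force: [0.3, -0.6, 0.3]
width: 0.0811
gripper_force: 0.0
t: 38.3
eef_pos: [0.6562, 0.0734, 0.0902]
tcp_rot: [0.001, 0.677, 0.736, 0.001]
force: [1.2, 0.1, 0.2]
width: 0.0812
gripper_force: 0.0
t: 40.3
eef_pos: [0.5302, -0.2202, 0.1494]
tcp_rot: [0.001, 0.678, 0.735, 0.0]
force: [-0.3, 0.0, 1.0]
width: 0.0808
gripper_force: 0.0
```

View pics/end.png

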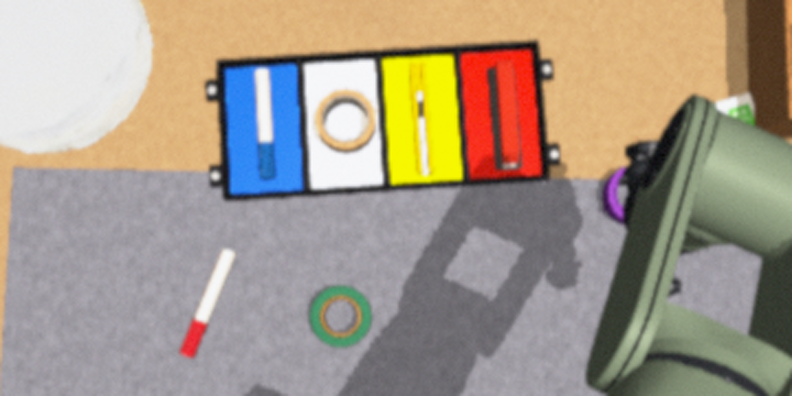

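All four items lie in their own bays: marker (265,120), tan roll (345,120), cutter (422,120), stapler upright (505,115). The red marker and green roll haven't moved. Handing the job in.

```bash
python3 -c "
from h import *
print(order.finish_job())"
```

```text
the job is handed in; nothing more can be done
None
```

The job is handed in at about 40 s: the final top view shows the blue marker, cutter, stapler (upright) and tan tape roll each in their own bay, with the red marker and green tape roll where they started.

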